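Snap the stock box lid shut all round

TASK

The lid of the large blue stock box is only laid on and all four sections of its rim still stand up: press around the rim with the fingertips, section by section, until every one has clicked shut and lies level. Only press: do not lift, tip or shove the box, leave the other things on the bench where they are, and finish clear of everything.

Things in the scene. Friction and masses are not known exactly. Their poses are not given: they have to be found in the camera images.
- box: Large blue stock box, loose on the bench and heavy (about 2.4 kg of bolts inside), with a grey lid: 140 mm (its x) by 180 mm (its y), 146 by 186 over the lid rim. Origin: centre of its underside; z up. The lid's rim is four separate bars, one per edge, between four fixed 24 mm square corner pieces whose tops are 98 mm above the underside; the middle of the lid (100 by 140 mm) is a panel sunk 6 to 8 mm below the corner tops.
- rim_near_mid (a point): Middle of the top face of the rim section along its near long edge (towards the robot, box x = -62 mm) of the large box's lid. The section is a flat grey plastic bar, 22 mm wide and 134 mm long, with a 25 mm deep skirt on its outer edge; it rides straight down with its joint. Its length runs along the lid edge. Point is 108 mm above the box's underside when raised, 98 mm when shut. Axes: x outward from the box, z up.
- rim_near (a joint): Travel of the near rim section in m: 0 = standing up (10 mm proud of the lid's corners), 0.010 = snapped shut, level with the corners. It needs about 9 N downwards at first, less as it goes; past 0.006 it snaps down by itself and stays; let go earlier, it springs back up. Shut, it stands on a hard stop.
- rim_far_mid (a point): Middle of the top face of the rim section along its far long edge (box x = +62 mm) of the large box's lid. The section is a flat grey plastic bar, 22 mm wide and 134 mm long, with a 25 mm deep skirt on its outer edge; it rides straight down with its joint. Its length runs along the lid edge. Point is 108 mm above the box's underside when raised, 98 mm when shut. Axes: x outward from the box, z up.
- rim_far (a joint): Travel of the far rim section in m: 0 = standing up (10 mm proud of the lid's corners), 0.010 = snapped shut, level with the corners. It needs about 9 N downwards at first, less as it goes; past 0.006 it snaps down by itself and stays; let go earlier, it springs back up. Shut, it stands on a hard stop.
- rim_left_mid (a point): Middle of the top face of the rim section along its left short edge (box y = +82 mm) of the large box's lid. The section is a flat grey plastic bar, 22 mm wide and 94 mm long, with a 25 mm deep skirt on its outer edge; it rides straight down with its joint. Its length runs along the lid edge. Point is 108 mm above the box's underside when raised, 98 mm when shut. Axes: x outward from the box, z up.
- rim_left (a joint): Travel of the left rim section in m: 0 = standing up (10 mm proud of the lid's corners), 0.010 = snapped shut, level with the corners. It needs about 9 N downwards at first, less as it goes; past 0.006 it snaps down by itself and stays; let go earlier, it springs back up. Shut, it stands on a hard stop.
- rim_right_mid (a point): Middle of the top face of the rim section along its right short edge (box y = -82 mm) of the large box's lid. The section is a flat grey plastic bar, 22 mm wide and 94 mm long, with a 25 mm deep skirt on its outer edge; it rides straight down with its joint. Its length runs along the lid edge. Point is 108 mm above the box's underside when raised, 98 mm when shut. Axes: x outward from the box, z up.
- rim_right (a joint): Travel of the right rim section in m: 0 = standing up (10 mm proud of the lid's corners), 0.010 = snapped shut, level with the corners. It needs about 9 N downwards at first, less as it goes; past 0.006 it snaps down by itself and stays; let go earlier, it springs back up. Shut, it stands on a hard stop.
- bushing: Steel bushing, a ring 44 mm across and 34 mm high standing to the left of the large box. Bystander. Origin: on its underside.
- jar: Pale screw-top jar with a grey cap, 56 mm across and 75 mm high, to the right of the large box. Bystander. Origin: on its underside.
- small_box: Small blue box with a plain grey closed lid, 74 x 104 mm and 55 mm high, beyond the large box. Bystander. Origin: on its underside.
- scanner: Black hand scanner lying on its side, 46 mm high, about 115 x 150 mm, to one side. Bystander. Origin: on its underside.
- dispenser: Black tape dispenser with a roll, 150 x 50 mm and 84 mm high, to one side. Bystander. Origin: on its underside.
- bracket: Steel angle bracket, 60 x 40 mm and 50 mm high, near the robot. Bystander. Origin: on its underside.
Not all that is in view belongs to the job. What is shaped like the box but purple or red is not meant.

How it is judged:
By the outcome, as a careful person would: the job done as asked, in the order asked, and still so for the second after the job is handed in, with the robot touching nothing.
It also fails if it takes over 45 s, if anything falls off the work surface, if the arm or the gripper's body presses on something with over 40 N, if the wrist force passes 120 N, or if a joint passes its speed limit or range.

ROBOT

A 6-joint arm with a two-finger parallel gripper is mounted at the origin on the work surface. World frame = base frame: x ahead of the robot, y to its left, z up, the work surface at z = 0. Lengths are in m, angles in rad, forces in N, time in s.
With the tool pointing down it reaches from about 0.35 to 0.975 m from the base axis. Payload 4.9 kg.
Tool frame: the origin (TCP) lies at the very end of the fingers, on their centre line; the grasp point (between the pads) lies 19 mm behind it; z points along the fingers, x is the direction in which the jaws open and shut, and the axes are right-handed (so a half turn about z gives the same grasp; the last joint's range is limited). The gripper opens to 85 mm and grips with 20 to 120 N. Pads are 22 mm wide; open, the fingers measure 114 mm over their backs; the gripper's body (76 mm by 85 mm) begins 54 mm behind the grasp point. The pads swing forward as they close: fully open they stand 13 mm farther back than shut.
Start: joints at [1.134, 0.053, 1.613, -0, 1.476, -0.119], TCP at [0.195, 0.594, 0.231] pointing down, gripper open.
Joint ranges: [-3.01, 3.01], [-1.01, 2.22], [0.06, 2.58], [-1.02, 4.17], [0.09, 2.62], [-3.14, 3.14]. Speed limits (rad/s): [2.57, 2.57, 3.14, 3.14, 3.14, 3.14].

INTERFACE

Orientations are given as a rotation vector (axis times angle).
In Python, from station import readout, viewer, ctrl, nets gives the robot as it stands. The module is installed in compiled form; this text tells all that it offers.
- The arm moves only by the tool step_arm, never from a script. Its argument "moves" is a list that holds one entry, the list of rows, each a list of 4 numbers: the shift along the world's x, y, z in cm, then the turn about the world's z in rad. In form: [[[dx, dy, dz, yaw], ...]]. A call has 1 to 10 rows; each row shifts and turns the commanded pose from where the row before left it; what a row does not reach is not made up. A row lasts 1/12 s, in which the tool goes at most 41.7 mm and 7.16 degrees, less where a joint would pass 70% of its speed; a pose out of reach is approached as far as the arm can. A call is refused whole if a number of a shift passes 4.17 or a number of a turn 0.125, either way. A call with a gripper value outside its range is refused whole. "grip" is the closure, from 0 (fully open) to 1 (shut), set as the call begins (left out, the last holds). The fingers move at their own pace and stop on an object; "squeeze" is the grip in N (left out, the last holds). Time passes only in rows, so rows that do not move let the fingers close. It gives the time, the measured TCP pose, the force and the opening at its end, in the units of the state.
- readout.get_obs(): the state, without advancing time (a new reading comes with each control period).
- viewer.get_image(name): name is "side" or "top"; returns the picture (400x640x3 uint8, blue, green, red); there is no depth.
- viewer.calibration(name): a dict with "camera_matrix" (3x3 intrinsics, pixels), "R" (3x3) and "t" (3): a world point X has camera coordinates R X + t. Camera axes: x right, y down, z forward; pixel columns grow to the right and rows downward; lengths in m; the calibration is good to about 2 mm. A picture is of the moment at which its call begins. calibration takes no time and is no camera call.
- ctrl.finish_job(): hands the job in, once; it reports no verdict.
Trained networks look in the newest picture that a camera, given by its name, has taken for a name from the list of things; names that differ only in an ending like _2 or _b are one class to them, and where a whole thing is asked for, a point or a joint stands for the part that bears it (a point fixed in the world has none). Each returns a list of dicts, best first, with "confidence" (0 to 1); they miss things now and then, are a little off and sometimes report something else, mostly with a low value. They report only what shows in the picture. A call takes as long as a camera call. They do not tell look-alikes from the thing itself.
- nets.masks_of(camera, thing): "region" (400x640 bool, what is visible of it) and "box" ([left, top, right, bottom] in pixels, round what is visible of it).
- nets.pinpoint(camera, thing): "at" ([column, row] in pixels: a listed point, or the origin of a listed thing).
The state is a dict: "t": time; "q": joint angles; "dq": joint speeds; "effort": joint torques, N m; "tool_pos": TCP position; "tool_rot": TCP orientation; "contact_force": force on the tool from outside, world axes, zero at the start; "wrist_torque": the same for the moment, N m; "opening": finger opening in m.
Only numpy, scipy, OpenCV 4.12 (cv2) and the standard library are available. Lean on these libraries where they do the work, as an engineer would, in place of code of your own. Each camera call takes 0.05 s, during which the arm holds its last target. There are 200 camera calls.

## Working session

There is one attempt and no reset: what is moved stays moved. The work goes in short steps, Python scripts to look and compute and a tool call to move; the robot and the scene stay as the last step left them, time stands still between calls to the robot, and variables do not carry over. Pictures are saved under pics/ and viewed, about 8 in all and at most 12, crops included, and the job is handed in when it is done.

Besides the shell and the picture viewer there is one more tool, called after "Call:" as name(argument=value, ...) on one line, values as JSON. step_arm: Moves the arm, as the interface text tells. Its arguments: {"type":"object","properties":{"moves":{"type":"array","items":{"type":"array","items":{"type":"array","items":{"type":"number"}}}},"grip":{"type":"number"},"squeeze":{"type":"number"}},"required":["moves"]}

```bash
mkdir -p pics
cat > h.py <<'E'
import numpy as np, cv2
from station import readout, viewer, ctrl, nets
def cal(n):
    c=viewer.calibration(n); return np.array(c["camera_matrix"]),np.array(c["R"]),np.array(c["t"]).ravel()
def onz(n,px,z):
    K,R,t=cal(n); d=R.T@np.linalg.inv(K)@np.array([px[0],px[1],1.]); C=-R.T@t
    return C+d*(z-C[2])/d[2]
def proj(n,X):
    K,R,t=cal(n); p=K@(R@np.array(X)+t); return p[:2]/p[2]
E
python3 - <<'E'
from h import *
for c in("top","side"):
    cv2.imwrite(f"pics/{c}0.png",viewer.get_image(c))
    K,R,t=cal(c);print(c,"cam",(-R.T@t).round(3))
    for n,z in(("box",0),("rim_near_mid",.108),("rim_far_mid",.108),("rim_left_mid",.108),("rim_right_mid",.108)):
        for d in nets.pinpoint(c,n)[:3]: print(n,round(d["confidence"],2),np.round(d["at"],1),onz(c,d["at"],z).round(4))
o=readout.get_obs();print({k:np.round(v,3) for k,v in o.items()})
E
```

```text
top cam [0.212 0.013 1.416]
box 0.91 [414.9 169.6] [ 0.6429 -0.3335  0.    ]
box 0.69 [286.4 192.6] [0.5681 0.1149 0.    ]
box 0.67 [362.6 233.4] [ 0.4218 -0.1415  0.    ]
rim_near_mid 0.89 [378.7 236.1] [ 0.3964 -0.1794  0.108 ]
rim_near_mid 0.81 [427.2 145. ] [ 0.6932 -0.3532  0.108 ]
rim_near_mid 0.73 [290.9 199.8] [0.5172 0.0929 0.108 ]
rim_far_mid 0.92 [417.7 179.4] [ 0.5771 -0.3138  0.108 ]
rim_far_mid 0.72 [350.6 216.2] [ 0.461  -0.0943  0.108 ]
rim_far_mid 0.67 [271.1 164.3] [0.6359 0.1563 0.108 ]
rim_left_mid 0.66 [350.6 245.7] [ 0.3682 -0.091   0.108 ]
rim_left_mid 0.58 [260.7 195. ] [0.5345 0.1886 0.108 ]
rim_left_mid 0.52 [448.1 166.8] [ 0.6176 -0.4152  0.108 ]
rim_right_mid 0.77 [300.3 169.1] [0.6181 0.0623 0.108 ]
rim_right_mid 0.7 [402.  155.6] [ 0.6582 -0.2684  0.108 ]
rim_right_mid 0.55 [377.8 206.9] [ 0.4893 -0.1813  0.108 ]
side cam [0.269 1.033 1.211]
box 0.89 [351.4 199.8] [ 0.4305 -0.1232  0.    ]
box 0.72 [303.2 148. ] [ 0.652  -0.3453  0.    ]
box 0.66 [286.6 253.1] [0.5812 0.1399 0.    ]
rim_near_mid 0.74 [291.5 119.5] [ 0.6972 -0.3654  0.108 ]
rim_near_mid 0
[... 378 characters left out ...]

rim_left_mid 0.64 [375.  186.9] [ 0.3547 -0.0908  0.108 ]
rim_right_mid 0.64 [293.2 139.3] [ 0.6626 -0.2594  0.108 ]
rim_right_mid 0.58 [338.3 160.8] [ 0.4899 -0.185   0.108 ]
rim_right_mid 0.46 [279.4 208.3] [0.6194 0.0617 0.108 ]
{'t': np.float64(0.6), 'q': array([ 1.134,  0.053,  1.613,  0.   ,  1.476, -0.119]), 'dq': array([-0.   , -0.001, -0.002,  0.002, -0.   , -0.002]), 'effort': array([ 1.0000e-03, -3.9340e+01, -3.7024e+01, -0.0000e+00,  1.0000e-03,
       -0.0000e+00]), 'tool_pos': array([0.195, 0.594, 0.231]), 'tool_rot': array([-2.545, -1.842, -0.   ]), 'contact_force': array([-0.2  ,  0.728,  0.066]), 'wrist_torque': array([-0.   , -0.041, -0.036]), 'opening': np.float64(0.085)}
```

Run:
```python
import cv2
a=cv2.imread("pics/top0.png")[90:290,180:500];cv2.imwrite("pics/topc.png",cv2.resize(a,None,fx=2.5,fy=2.5,interpolation=2))
a=cv2.imread("pics/side0.png")[60:310,180:480];cv2.imwrite("pics/sidec.png",cv2.resize(a,None,fx=2.4,fy=2.4,interpolation=2))
```

```text
(no output)
```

View pics/topc.png

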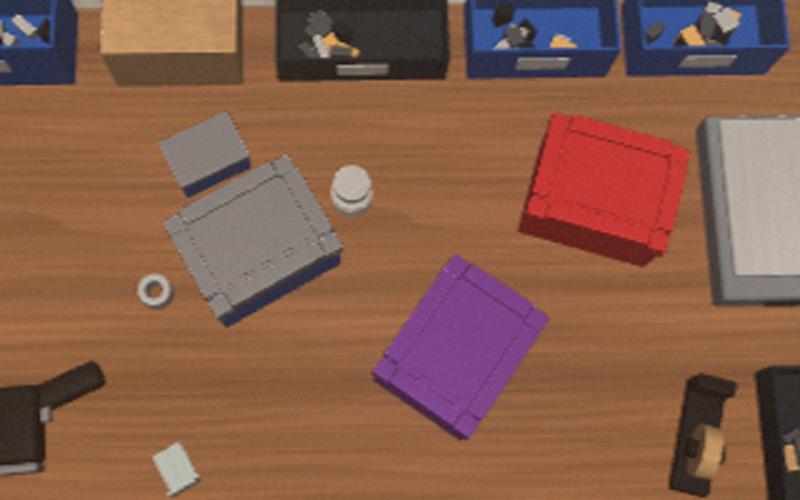

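View pics/sidec.png

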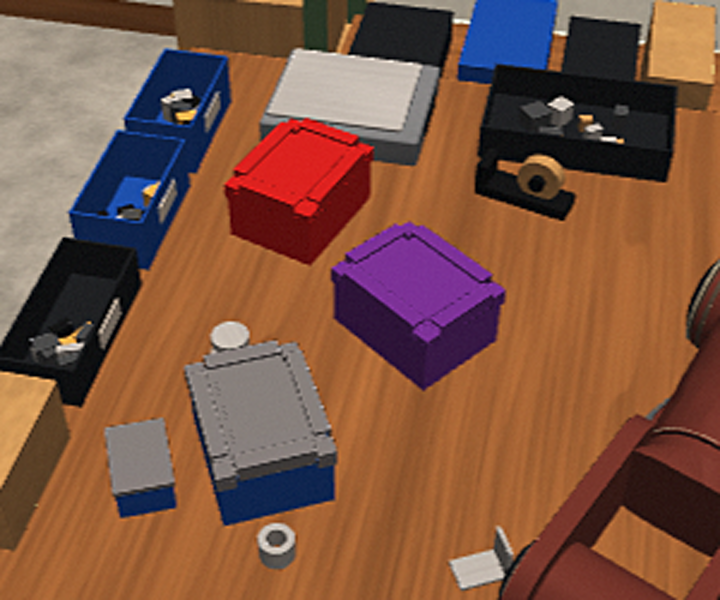

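The top view shows the grey-lidded blue box at about pixel (283,183) in the full picture. The bushing is left of it at (241,206), the jar right at (320,166) and the small box beyond at (262,152). The purple and red boxes are decoys. In the side view all four rims stand proud. Next I fit the box pose to its masks in both views.

```bash
cat >> h.py <<'E'
from scipy.optimize import minimize
def fitbox(x0,h=.108):
    M={}
    for c in("top","side"):
        viewer.get_image(c); best=None
        q=proj(c,[x0[0],x0[1],.1])
        for d in nets.masks_of(c,"box"):
            u,v=np.round(q).astype(int)
            if d["region"][v,u]: best=d["region"];break
        if best is None: print("no mask",c);continue
        M[c]=best
    def corners(p):
        a=p[2];Rz=np.array([[np.cos(a),-np.sin(a)],[np.sin(a),np.cos(a)]])
        L=[]
        for w,l,zs in((.07,.09,[0]),(.073,.093,[h-.025,.098])):
            for z in zs:
                for s in(-1,1):
                    for r in(-1,1): L.append([*(Rz@[s*w,r*l]+p[:2]),z])
        for w,l in((.073,.067),(.047,.093)):
            for s in(-1,1):
                for r in(-1,1): L.append([*(Rz@[s*w,r*l]+p[:2]),h])
        return L
    S=4
    def cost(p,cs):
        J=0
        for c in cs:
            P=np.array([proj(c,X) for X in corners(p)])
            im=np.zeros((400*S,640*S),np.uint8)
            cv2.fillConvexPoly(im,cv2.convexHull(np.round((P+.5)*S).astype(np.int32)),1)
            m=cv2.resize(M[c].astype(np.uint8),None,fx=S,fy=S,interpolation=0)
            J+=1-(im&m).sum()/(im|m).sum()
        return J
    out={}
    for cs in(("top",),("side",),("top","side")):
        if not all(c in M for c in cs): continue
        r=minimize(cost,x0,args=(cs,),method="Nelder-Mead",options=dict(initial_simplex=np.array(x0)+np.array([[0,0,0],[.01,0,0],[0,.01,0],[0,0,.08]]),xatol=2e-4,fatol=1e-4,maxiter=120))
        print(cs,r.x.round(4),"cost",round(r.fun,3)); out[cs]=r.x
    return r.x
E
python3 - <<'E'
from h import *
p=fitbox([.579,.123,.54])
a=p[2]
for n,b in(("near",(-.062,0)),("far",(.062,0)),("left",(0,.082)),("right",(0,-.082))):
    print(n,(p[:2]+[np.cos(a)*b[0]-np.sin(a)*b[1],np.sin(a)*b[0]+np.cos(a)*b[1]]).round(4))
E
```

```text
('top',) [0.5765 0.1279 0.5132] cost 0.024
('side',) [0.5786 0.1254 0.4812] cost 0.036Traceback (most recent call last):
  File "<stdin>", line 2, in <module>
  File "h.py", line 45, in fitbox
    r=minimize(cost,x0,args=(cs,),method="Nelder-Mead",options=dict(initial_simplex=np.array(x0)+np.array([[0,0,0],[.01,0,0],[0,.01,0],[0,0,.08]]),xatol=2e-4,fatol=1e-4,maxiter=120))
    res = _minimize_neldermead(fun, x0, args, callback, bounds=bounds,
                               **options)
    fsim[k] = func(sim[k])
              ~~~~^^^^^^^^
    fx = function(np.copy(x), *(wrapper_args + args))
  File "h.py", line 36, in cost
    P=np.array([proj(c,X) for X in corners(p)])
                ~~~~^^^^^
  File "h.py", line 9, in proj
    K,R,t=cal(n); p=K@(R@np.array(X)+t); return p[:2]/p[2]
          ~~~^^^
  File "h.py", line 4, in cal
    c=viewer.calibration(n); return np.array(c["camera_matrix"]),np.array(c["R"]),np.array(c["t"]).ravel()
ValueError: time passes only in moves, steps and waits
```

Call:
step_arm(moves=[[[1.64, -2.485, 0, 0.041], [1.64, -2.485, 0, 0.041], [1.64, -2.485, 0, 0.041], [1.64, -2.485, 0, 0.041], [1.64, -2.485, 0, 0.041], [1.64, -2.485, 0, 0.041], [1.64, -2.485, 0, 0.041], [1.64, -2.485, 0, 0.041], [1.64, -2.485, 0, 0.041], [1.64, -2.485, 0, 0.041]]], grip=1)

```text
t: 1.63
tool_pos: [0.3599, 0.3439, 0.2315]
tool_rot: [2.114, 2.324, 0.001]
contact_force: [0.7, -0.2, 0.7]
opening: 0.0004
```

Call:
step_arm(moves=[[[1.64, -2.485, -0.6, 0.041], [1.64, -2.485, -0.6, 0.041], [1.64, -2.485, -0.6, 0.041], [1.64, -2.485, -0.6, 0.041], [1.64, -2.485, -0.6, 0.041], [1.64, -2.485, -0.6, 0.041], [1.64, -2.485, -0.6, 0.041], [1.64, -2.485, -0.6, 0.041], [1.64, -2.485, -0.6, 0.041], [1.64, -2.485, -0.6, 0.041]]])

```text
t: 2.47
tool_pos: [0.524, 0.0953, 0.1712]
tool_rot: [1.597, 2.705, 0.001]
contact_force: [0.3, 0.3, -0.2]
opening: 0.0
```

Call:
step_arm(moves=[[[0, 0, 0, 0], [0, 0, 0, 0], [0, 0, 0, 0]]])

```text
t: 2.72
tool_pos: [0.5232, 0.0969, 0.1714]
tool_rot: [-1.601, -2.703, -0.0]
contact_force: [0.3, 0.4, 0.2]
opening: 0.0
```

Call:
step_arm(moves=[[[0, 0, -1.5, 0], [0, 0, -1.5, 0], [0, 0, -1.5, 0], [0, 0, -0.6, 0], [0, 0, -0.2, 0], [0, 0, 0, 0], [0, 0, 0, 0]]])

```text
t: 3.3
tool_pos: [0.5237, 0.0972, 0.1194]
tool_rot: [1.598, 2.703, 0.001]
contact_force: [-0.0, 0.7, 0.2]
opening: 0.0
```

```bash
sed -i 's/^def cal/import functools\n@functools.cache\ndef cal/' h.py
cat >> h.py <<'E'
def show(name,zoom=6,r=(50,50),at=(.5775,.1265,.1)):
    ims=[]
    for c in("top","side"):
        im=viewer.get_image(c); u,v=np.round(proj(c,at)).astype(int)
        ims.append(cv2.resize(im[v-r[1]:v+r[1],u-r[0]:u+r[0]],None,fx=4,fy=4,interpolation=cv2.INTER_CUBIC))
    cv2.imwrite(f"pics/{name}.png",np.hstack(ims))
E
python3 -c "
from h import *
show('near1')"
```

```text
(no output)
```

View pics/near1.png

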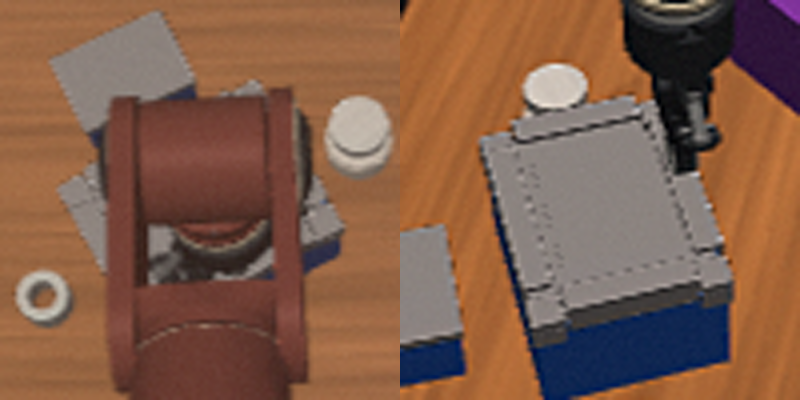

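The side view shows the shut fingertips over the middle of the near rim (about (690,165) in the crop). Pressing.

Call:
step_arm(moves=[[[0, 0, -0.4, 0], [0, 0, -0.4, 0], [0, 0, -0.2, 0], [0, 0, -0.2, 0], [0, 0, -0.2, 0], [0, 0, 0, 0]]])

```text
t: 3.9
tool_pos: [0.5232, 0.0966, 0.1044]
tool_rot: [-1.6, -2.703, 0.0]
contact_force: [-1.7, 0.1, 2.7]
opening: 0.0004
```

Call:
step_arm(moves=[[[0, 0, -0.2, 0], [0, 0, -0.2, 0], [0, 0, 0, 0]]])

```text
t: 4.15
tool_pos: [0.5228, 0.0967, 0.0993]
tool_rot: [-1.599, -2.703, 0.001]
contact_force: [0.1, -0.2, 0.0]
opening: 0.0004
```

Call:
step_arm(moves=[[[0, 0, -0.1, 0], [0, 0, -0.1, 0], [0, 0, -0.05, 0], [0, 0, 0, 0]]])

```text
t: 4.48
tool_pos: [0.5233, 0.0967, 0.098]
tool_rot: [-1.6, -2.704, 0.0]
contact_force: [-2.2, 0.1, 2.9]
opening: -0.0001
```

Call:
step_arm(moves=[[[0, 0, -0.1, 0], [0, 0, -0.1, 0], [0, 0, 0, 0]]])

```text
t: 4.73
tool_pos: [0.5234, 0.0967, 0.0979]
tool_rot: [-1.599, -2.703, 0.001]
contact_force: [-8.0, -1.3, 14.0]
opening: 0.0
```

Call:
step_arm(moves=[[[0, 0, 0.3, 0], [0, 0, 1.3, 0], [0, 0, 1.6, 0], [2.7, 1.5, 0, 0], [2.8, 1.5, 0, 0], [2.7, 1.5, 0, 0], [2.7, 1.5, 0, 0], [0, 0, -0.6, 0], [0, 0, 0, 0], [0, 0, 0, 0]]])

```text
t: 5.57
tool_pos: [0.6313, 0.1564, 0.1209]
tool_rot: [-1.599, -2.702, 0.002]
contact_force: [-0.3, 0.0, 0.9]
opening: 0.0002
```

```bash
python3 -c "
from h import *
show('far1')"
```

```text
(no output)
```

View pics/far1.png

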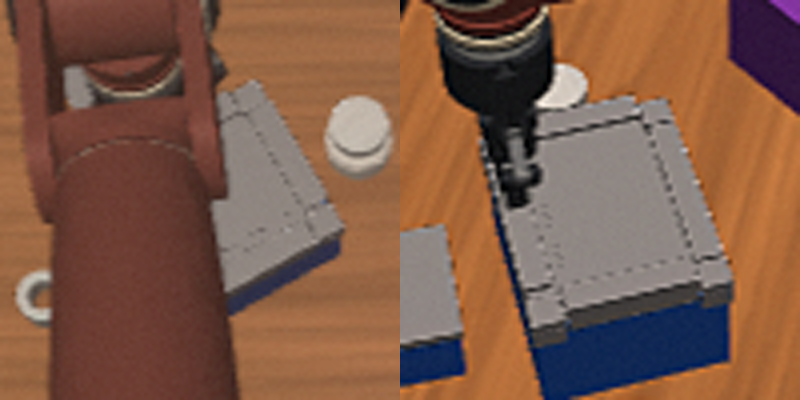

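The near rim (right edge in the side crop) is now level with its corners. The fingertips are over the middle of the far rim, at about (517,205). Pressing.

Call:
step_arm(moves=[[[0, 0, -0.5, 0], [0, 0, -0.5, 0], [0, 0, -0.2, 0], [0, 0, -0.2, 0], [0, 0, -0.2, 0], [0, 0, -0.2, 0], [0, 0, -0.2, 0], [0, 0, -0.2, 0], [0, 0, 0, 0]]])

```text
t: 6.42
tool_pos: [0.6319, 0.1566, 0.0989]
tool_rot: [-1.6, -2.703, 0.001]
contact_force: [0.1, 0.6, -0.8]
opening: -0.0002
```

Call:
step_arm(moves=[[[0, 0, -0.1, 0], [0, 0, -0.1, 0], [0, 0, 0, 0]]])

```text
t: 6.67
tool_pos: [0.6323, 0.1567, 0.098]
tool_rot: [-1.6, -2.704, 0.0]
contact_force: [-1.6, -0.0, 2.9]
opening: -0.0
```

Call:
step_arm(moves=[[[0, 0, -0.1, 0], [0, 0, -0.1, 0], [0, 0, 0, 0]]])

```text
t: 6.92
tool_pos: [0.6324, 0.1567, 0.0979]
tool_rot: [-1.6, -2.704, 0.001]
contact_force: [-5.6, -1.4, 9.9]
opening: -0.0
```

Call:
step_arm(moves=[[[0, 0, 0.3, 0], [0, 0, 1.4, 0], [0, 0, 1.9, 0], [-0.73, 0.32, 0, -0.12], [-0.73, 0.32, 0, -0.12], [-0.73, 0.32, 0, -0.12], [-0.73, 0.32, 0, -0.12], [-0.73, 0.32, 0, -0.12], [-0.73, 0.32, 0, -0.12], [-0.73, 0.32, 0, -0.12]]])

```text
t: 7.75
tool_pos: [0.5811, 0.1793, 0.1324]
tool_rot: [2.568, 1.809, 0.001]
contact_force: [0.5, -0.6, 0.1]
opening: -0.0002
```

Call:
step_arm(moves=[[[-0.73, 0.32, 0, -0.12], [-0.73, 0.32, 0, -0.12], [-0.73, 0.32, 0, -0.12], [-0.73, 0.32, 0, -0.12], [-0.73, 0.32, 0, -0.12], [-0.73, 0.32, 0, -0.12], [0, 0, -0.8, 0], [0, 0, 0, 0], [0, 0, 0, 0]]])

```text
t: 8.5
tool_pos: [0.5372, 0.1981, 0.1232]
tool_rot: [3.038, 0.801, -0.002]
contact_force: [0.7, -0.2, 0.2]
opening: 0.0001
```

```bash
python3 -c "
from h import *
show('left1')
fitbox([.5775,.1265,.50],.099)"
```

```text
no mask side
('top',) [0.583  0.1115 0.5539] cost 0.305
```

View pics/left1.png

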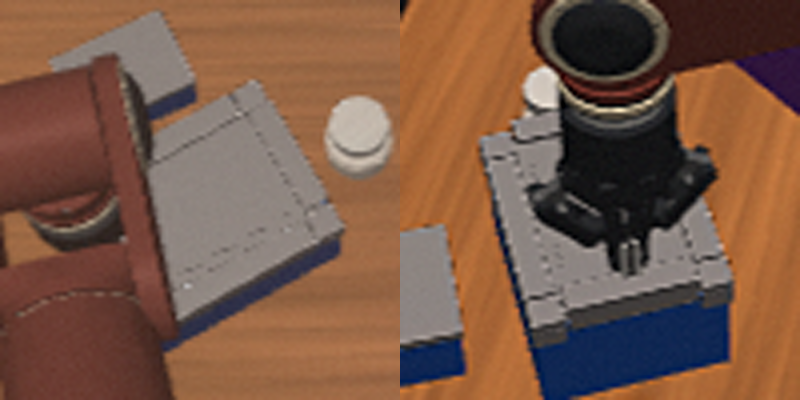

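The fingertips are at about (628,270) in the side crop, 15 mm above the middle of the left rim. The far rim has gone level. The fit result isn't usable because the arm occludes the box. Pressing.

Call:
step_arm(moves=[[[0, 0, -0.6, 0], [0, 0, -0.6, 0], [0, 0, -0.2, 0], [0, 0, -0.2, 0], [0, 0, -0.2, 0], [0, 0, -0.2, 0], [0, 0, -0.2, 0], [0, 0, -0.2, 0], [0, 0, 0, 0]]])

```text
t: 9.55
tool_pos: [0.5369, 0.1982, 0.0988]
tool_rot: [-3.039, -0.797, 0.002]
contact_force: [-0.4, -0.3, 0.1]
opening: 0.0001
```

Call:
step_arm(moves=[[[0, 0, -0.1, 0], [0, 0, -0.1, 0], [0, 0, -0.1, 0], [0, 0, 0, 0]]])

```text
t: 9.88
tool_pos: [0.5374, 0.1983, 0.098]
tool_rot: [3.039, 0.797, -0.001]
contact_force: [-4.2, -1.1, 8.0]
opening: -0.0001
```

Call:
step_arm(moves=[[[0, 0, 0.3, 0], [0, 0, 1.4, 0], [0, 0, 1.9, 0], [1.6, -2.88, 0, 0], [1.6, -2.88, 0, 0], [1.6, -2.88, 0, 0], [1.6, -2.88, 0, 0], [1.6, -2.88, 0, 0], [0, 0, -0.8, 0], [0, 0, 0, 0]]])

```text
t: 10.72
tool_pos: [0.6175, 0.0529, 0.1243]
tool_rot: [-3.039, -0.793, 0.002]
contact_force: [-0.2, 0.0, -1.2]
opening: -0.0003
```

```bash
python3 -c "
from h import *
show('right1')"
```

```text
(no output)
```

View pics/right1.png

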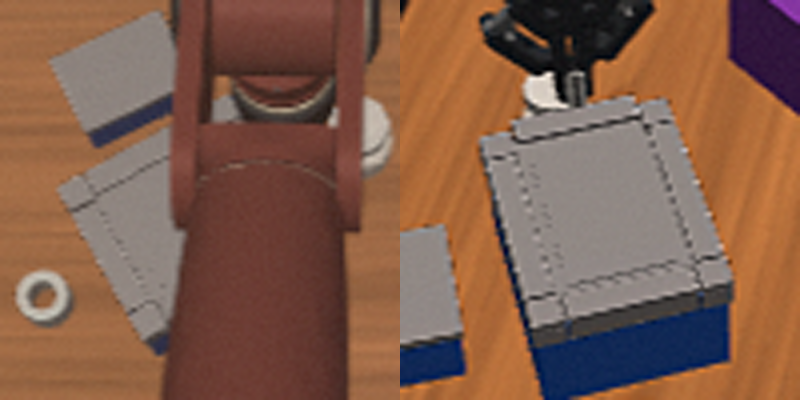

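```bash
python3 -c "
from h import *
u0=np.round(proj('side',(.5775,.1265,.1)))
for z in(.124,.108): print(((proj('side',readout.get_obs()['tool_pos']*[1,1,0]+[0,0,z])-u0)*4+200+[400,0]).round())"
```

```text
[574. 100.]
[576. 115.]
```

The left rim is level. The tip will land at (576,115), and the raised right bar's top spans about y = 105–128 there, so it is well centred. Pressing.

Call:
step_arm(moves=[[[0, 0.1, -0.6, 0], [0, 0, -0.6, 0], [0, 0, -0.2, 0], [0, 0, -0.2, 0], [0, 0, -0.2, 0], [0, 0, -0.2, 0], [0, 0, -0.2, 0], [0, 0, -0.2, 0], [0, 0, 0, 0]]])

```text
t: 11.57
tool_pos: [0.6172, 0.0554, 0.1002]
tool_rot: [3.039, 0.797, -0.001]
contact_force: [0.5, -0.5, -0.3]
opening: 0.0001
```

Call:
step_arm(moves=[[[0, 0, -0.1, 0], [0, 0, -0.1, 0], [0, 0, -0.1, 0], [0, 0, 0, 0]]])

```text
t: 11.9
tool_pos: [0.6175, 0.0553, 0.0981]
tool_rot: [3.039, 0.797, -0.0]
contact_force: [-1.4, 0.7, 2.8]
opening: 0.0002
```

Call:
step_arm(moves=[[[0, 0, -0.1, 0], [0, 0, -0.1, 0], [0, 0, 0, 0]]])

```text
t: 12.15
tool_pos: [0.6175, 0.0553, 0.098]
tool_rot: [-3.039, -0.797, 0.001]
contact_force: [-5.9, -0.8, 11.7]
opening: 0.0001
```

Call:
step_arm(moves=[[[0, 0, 0.3, 0], [0, 0, 1.5, 0], [0, 0, 3, 0], [0, 0, 4, 0], [0, 0, 4, 0], [-2.0, 3.5, 0, 0], [-2.0, 3.5, 0, 0], [-2.0, 3.5, 0, 0], [-2.0, 3.5, 0, 0], [-2.0, 3.5, 0, 0]]])

```text
t: 12.98
tool_pos: [0.5164, 0.2315, 0.2236]
tool_rot: [-3.039, -0.796, -0.001]
contact_force: [-0.2, 0.5, 0.4]
opening: 0.0002
```

Call:
step_arm(moves=[[[-2.0, 3.5, 0, 0], [-2.0, 3.5, 0, 0], [-2.0, 3.5, 0, 0], [-2.0, 3.5, 0, 0], [-2.0, 3.5, 0, 0], [-2.0, 3.5, 0, 0], [-2.0, 3.5, 0, 0], [-2, 3.5, 0, 0], [0, 0, 0, 0], [0, 0, 0, 0]]])

```text
t: 13.82
tool_pos: [0.356, 0.5117, 0.2232]
tool_rot: [3.037, 0.802, -0.0]
contact_force: [-0.3, 0.5, -0.5]
opening: -0.0001
```

```bash
python3 -c "
from h import *
show('end')
fitbox([.5775,.1265,.50],.0981)"
```

```text
('top',) [0.5752 0.1286 0.5128] cost 0.03
('side',) [0.5803 0.1288 0.4521] cost 0.172
('top', 'side') [0.5758 0.1281 0.5005] cost 0.22
```

View pics/end.png

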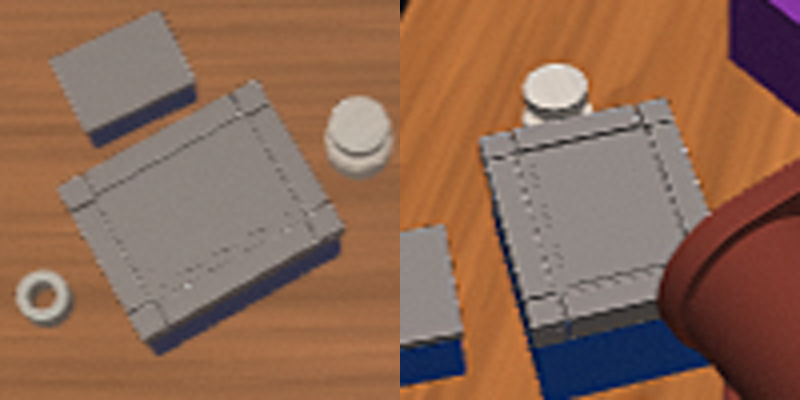

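All four rim sections lie level with the corners. The box corners are at the same pixels as before, (340,230) and (155,350) in the top crop, and the bystanders are unmoved. The arm is clear, so I'm handing in.

```bash
python3 -c "
from h import *
print(ctrl.finish_job())"
```

```text
the job is handed in; nothing more can be done
None
```

All four rim sections of the blue box's lid are pressed shut, and I handed the job in at about 14 s. I pressed the middle of each with the shut fingertips, in the order near, far, left, right.

- **Closing:** each section gave way and then met the hard stop at a tip height of 98 mm, with 8–14 N of upward force. The pictures afterwards show all four level with the corners.
- **Box and bystanders:** the top-camera fit puts the box within about 1.5 mm and 0.001 rad of where it started. The bushing, jar and small box are where they were. The scanner, dispenser and bracket lay outside the final pictures, and the arm never went near them at low height.
- **Finish:** the arm ended about 22 cm up, away from everything, with no contact force above noise.
- **Checks that disagreed:** the final side-camera fit was poor (cost 0.17) because the arm partly hid the box. A fit tried midway failed for the same reason, so I didn't rely on either. While pressing on the stop, a sideways force of 4–8 N also showed, but the box did not move.

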